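# Unhook the divided tray from the sloping stand

### The arm

A 7-joint arm with a two-finger parallel gripper is mounted at the origin on a cart in front of the work surface, level with it; the furniture and walls round the work are solid. World frame = base frame: x ahead of the robot, y to its left, z up, the work surface at z = 0. Lengths are in m, angles in rad, forces in N, time in s.
With the tool pointing down it reaches from about 0.4 to 0.85 m from the base axis. Payload 4.5 kg.
Tool frame: the origin (TCP) lies midway between the tips of the shut fingers; the grasp point (between the pads) lies 19 mm behind it; z points along the fingers, y is the direction in which the jaws open and shut (so a half turn about z gives the same grasp; the last joint's range is limited). The gripper opens to 88 mm and grips with 3 to 60 N. Pads are 18 mm wide; open, the fingers measure 123 mm over their backs; the gripper's body (75 mm by 187 mm) begins 45 mm behind the grasp point.
Start: joints at [1.317, 0.689, -0.195, 1.565, 0.157, 0.902, -0.215], TCP at [0.177, -0.599, 0.239] pointing down, gripper open.
Joint ranges: [-3.01, 3.01], [-0.46, 2.08], [-1.47, 1.51], [0.13, 2.56], [-1, 4.14], [0.04, 2.09], [-2.66, 2.66]. Speed limits (rad/s): [2.57, 2.57, 3.14, 3.14, 3.14, 3.14, 3.14].

### API

Orientations are given as a unit quaternion [x, y, z, w].
In Python, from bench import robot, vision, finder gives the robot as it stands. The module is installed in compiled form; this text tells all that it offers.
- The arm moves only by the tool arm_command, never from a script. Its argument "series" is a list of rows, each a list of 3 entries, a list of its own where there are three numbers: the shift along the world's x, y, z in mm, then the turn about the world's z in degrees, then the closure, from -1 (fully open) to 1 (shut), so that 0 is half open. A call has exactly 10 rows; each row shifts and turns the commanded pose from where the row before left it; what a row does not reach is not made up. A row lasts 1/10 s, in which the tool goes at most 50 mm and 8.59 degrees, less where a joint would pass 70% of its speed; a pose out of reach is approached as far as the arm can. A call is refused whole if a number of a shift passes 50 or a number of a turn 8.59, either way. A call with a gripper value outside its range is refused whole. The fingers move at their own pace and stop on an object; "newtons" is the grip in N (left out, the last holds). Time passes only in rows, so rows that do not move let the fingers close, or fill a call up. It gives the time, the measured TCP pose, the force and the opening at its end, in the units of the state.
- robot.state(): the state, without advancing time (a new reading comes with each control period).
- vision.grab_frame(name): name is "side" or "top"; returns the picture (420x560x3 uint8, blue, green, red); there is no depth.
- vision.camera_params(name): a dict with "fx", "fy", "cx", "cy" (pixels), "k1" (the pictures are not rectified: a ray, as slopes to the right and down, at radius r is drawn at 1 + k1 r^2 times it, then the intrinsics apply), "R" (3x3) and "t" (3): a world point X has camera coordinates R X + t. Camera axes: x right, y down, z forward; pixel columns grow to the right and rows downward; lengths in m; the calibration is good to about 2 mm. A picture is of the moment at which its call begins. camera_params takes no time and is no camera call.
- robot.finish_job(): hands the job in, once; it reports no verdict.
Trained networks look in the newest picture that a camera, given by its name, has taken for a name from the list of things; names that differ only in an ending like _2 or _b are one class to them, and where a whole thing is asked for, a point or a joint stands for the part that bears it (a point fixed in the world has none). Each returns a list of dicts, best first, with "p" (0 to 1); they miss things now and then, are a little off and sometimes report something else, mostly with a low value. They report only what shows in the picture. A call takes as long as a camera call.
- finder.outline_of(camera, query): "pixels" (420x560 bool, what is visible of it) and "uv" ([column, row] in pixels, amid what is visible of it).
The state is a dict: "time_s": time; "q": joint angles; "joint_velocities": joint speeds; "effort": joint torques, N m; "eef_pos": TCP position; "tool_rot": TCP orientation; "wrist_force": force on the tool from outside, world axes, zero at the start; "wrist_torque": the same for the moment, N m; "finger_gap": finger opening in m.
Only numpy, scipy, OpenCV 4.12 (cv2) and the standard library are available. Lean on these libraries where they do the work, as an engineer would, in place of code of your own. Each camera call takes 0.05 s, during which the arm holds its last target.

### The job

Take the tray with the dividers off the sloping stand: tilt its lower end, which has a fin for a handle, up until the tray is about level while its lip still sits on the stand's ledge, and only then lift the lip off. Set the tray down flat, right way up, in the middle of the mat and let go, leaving the plain tray hanging on the stand.

Things in the scene. Friction and masses are not known exactly. Their poses are not given: they have to be found in the camera images.
- divided_tray: Loose white plastic tray, about 90 g, the only one with dividers: two cross walls make three compartments in a row. Box 108 (x) x 56 (y) x 28 (z) mm; origin = centre of its underside, z out of the open top, x from its fin end to its lip end. It starts in either bay of the stand, sloping 20 degrees: lip end (+x) up and away from the robot, fin end low and near.
- fin (a point): Grip point on the divided tray's fin, at x -75, y 0, z 26 mm in the tray's frame. The fin is an upright plate beyond the box's lower end: x -93 to -53 mm, 12 mm thick (y), z 8 to 40 mm; grip it with the fingers closing along the tray's y. It overhangs the deck's front edge, free underneath.
- lip (a point): Underside of the divided tray's lip, at x 57.5, y 0, z 25 mm in the tray's frame: here it rests on the ledge and the tray tilts, about its y axis. The lip, 3 mm thick and 50 mm wide, juts from the top of the upper wall to x 72 mm and ends in a nib turned down to z 15 mm, 6 mm behind the ledge's back. The point hangs 107 mm above the table.
- plain_tray: A tray of the same white plastic, size, lip and fin, but without dividers, hanging in the other bay, 82 to 98 mm beside the divided one. It stays where it is.
- stand: Fixed two-bay stand of plain metal on grey legs, 125 (x) x 198 (y) x 110 (z) mm; origin = centre of its underside, x to its high back, yaw up to 14 degrees. The deck rises 20 degrees towards +x from its front edge at x -55, z 46 mm. The ledge, along y, is the top of a 5 mm thick strip square to the deck, at x 42, z 108 mm, 25 mm above the deck.
- mat: Fixed black rubber mat, 200 (x) x 130 (y) x 4 (z) mm, flat on the table to the right of the stand, yaw up to 17 degrees; origin = centre of its underside, z up.

How it is judged:
By the outcome, as a careful person would: the job done as asked, in the order asked, and still so for the second after the job is handed in, with the robot touching nothing.
It also fails if it takes over 42 s, if anything falls off the work surface, if the arm or the gripper's body presses on something with over 40 N, if the wrist force passes 120 N, or if a joint passes its speed limit or range.

## Working session

There is one attempt and no reset: what is moved stays moved. The work goes in short steps, Python scripts to look and compute and a tool call to move; the robot and the scene stay as the last step left them, time stands still between calls to the robot, and variables do not carry over. Pictures are saved under pics/ and viewed, and the job is handed in when it is done.

Besides the shell and the picture viewer there is one more tool, called after ">>>" by a JSON object that holds its "api" and its "payload". arm_command: Moves the arm, as the interface text tells. Its arguments: {"type":"object","properties":{"series":{"type":"array"},"newtons":{"type":"number"}},"required":["series"]}

```bash
mkdir -p pics; ls
python3 - <<'E'
from bench import robot, vision, finder
import cv2,numpy as np
for n in("side","top"):
    im=vision.grab_frame(n); cv2.imwrite(f"pics/{n}0.png",im)
    c=vision.camera_params(n);print(n,c)
    for q in("divided_tray","fin","lip","plain_tray","stand","mat"):
        r=finder.outline_of(n,q)
        for d in r[:3]:print(n,q,round(d["p"],2),np.round(d["uv"]),d["pixels"].sum())
        if r: np.save(f"{n}_{q}.npy",r[0]["pixels"])
s=robot.state();print({k:np.round(v,3) for k,v in s.items()})
E
```

```text
pics
side {'fx': 526.5676871329051, 'fy': 526.5676871329051, 'cx': 282.5889803487499, 'cy': 202.72573109722765, 'k1': -0.009748707251474973, 'R': array([[-0.94747956, -0.31978782,  0.00427011],
       [-0.20910775,  0.60933955, -0.76483937],
       [ 0.24198437, -0.72556258, -0.64420688]]), 't': array([0.44758029, 0.24778506, 0.8927541 ])}
side divided_tray 0.74 [260. 233.] 2327
side fin 0.82 [260. 235.] 2247
side lip 0.7 [260. 232.] 2244
side plain_tray 0.7 [250. 266.] 2684
side stand 0.93 [233. 290.] 2229
side mat 0.75 [306. 193.] 3004
top {'fx': 424.1653134782908, 'fy': 424.1653134782908, 'cx': 282.50120602780527, 'cy': 203.01068574153936, 'k1': -0.1115666674038776, 'R': array([[-0.02026557, -0.99936538, -0.02929419],
       [-0.99350624,  0.02341053, -0.11134315],
       [ 0.11195828,  0.02684753, -0.99335017]]), 't': array([-0.09904717,  0.53406849,  0.88166729])}
top fin 0.95 [247. 201.] 1836
top lip 0.72 [243. 198.] 1870
top plain_tray 0.71 [204. 212.] 1935
top stand 0.69 [222. 197.] 2195
top mat 0.76 [356. 212.] 5256
{'time_s': np.float64(0.7), 'q': array([ 1.317,  0.689, -0.195,  1.565,  0.157,  0.902, -0.215]), 'joint_velocities': array([ 0.001,  0.   , -0.001,  0.003,  0.   , -0.   , -0.001]), 'effort': array([-1.0000e-03, -5.2736e+01, -1.2670e+00, -1.5372e+01, -5.2000e-02,
       -1.0000e-03,  0.0000e+00]), 'eef_pos': array([ 0.177, -0.599,  0.239]), 'tool_rot': array([0.99 , 0.143, 0.   , 0.   ]), 'wrist_force': array([ 0.272, -0.094, -0.841]), 'wrist_torque': array([ 0.049, -0.001, -0.041]), 'finger_gap': np.float64(0.088)}
```

View pics/side0.png

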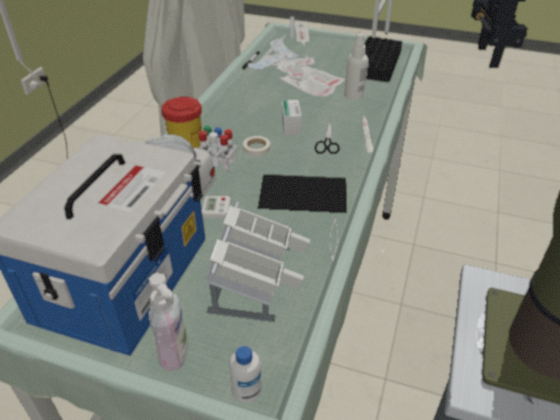

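View pics/top0.png

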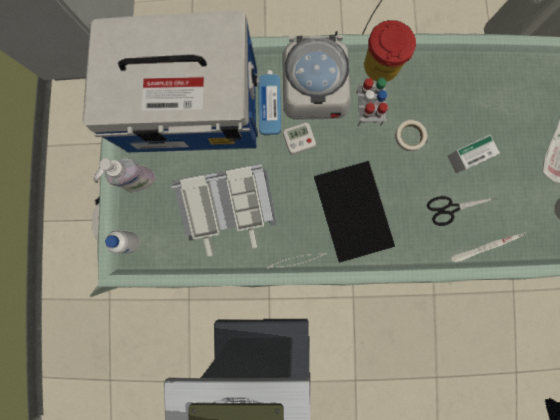

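Run:
```python
import cv2
a=cv2.imread("pics/top0.png")[140:270,150:320];cv2.imwrite("pics/top0z.png",cv2.resize(a,None,fx=4.5,fy=4.5,interpolation=2))
a=cv2.imread("pics/side0.png")[180:340,150:340];cv2.imwrite("pics/side0z.png",cv2.resize(a,None,fx=3.7,fy=3.7,interpolation=2))
```

```text
(no output)
```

View pics/top0z.png

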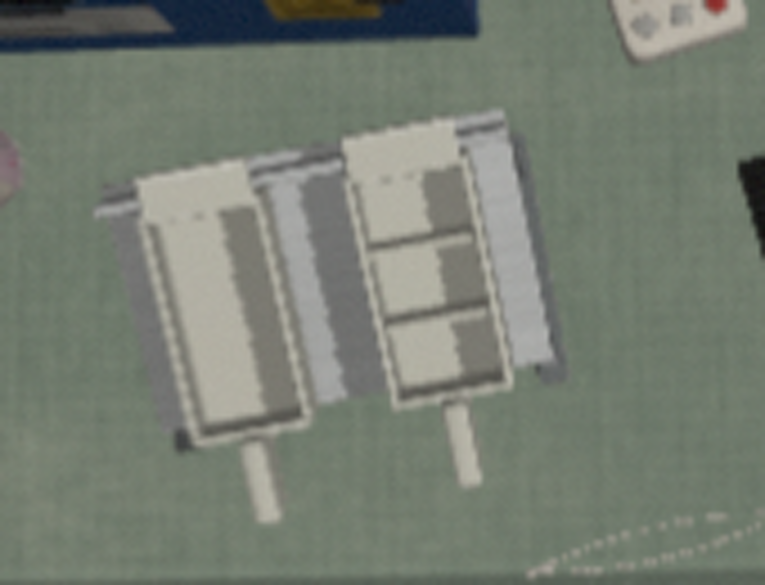

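View pics/side0z.png

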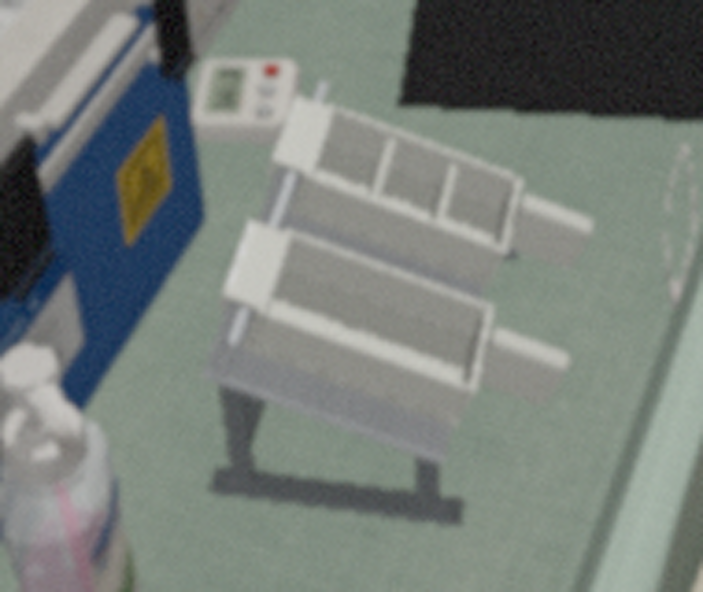

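```bash
cat > h.py <<'E'
import numpy as np,cv2
from bench import robot,vision,finder
from scipy.optimize import least_squares
def proj(n,X):
    c=vision.camera_params(n);p=np.atleast_2d(X)@c["R"].T+c["t"];s=p[:,:2]/p[:,2:]
    s=s*(1+c["k1"]*(s**2).sum(1,keepdims=True))
    return s*[c["fx"],c["fy"]]+[c["cx"],c["cy"]]
def tw(P,x,y,z,yaw,pit):  # tray pts -> world ; x,y,z = lip point
    P=np.asarray(P,float)-[.0575,0,.025]
    c,s=np.cos(pit),np.sin(pit);X=P[:,0]*c-P[:,2]*s;Z=P[:,0]*s+P[:,2]*c
    return np.c_[x+np.cos(yaw)*X-np.sin(yaw)*P[:,1],y+np.sin(yaw)*X+np.cos(yaw)*P[:,1],z+Z]
E
python3 - <<'E'
from h import *
K=np.array([[-54,28,28],[-54,-28,28],[72,25,28],[72,-25,28],[-93,6,40],[-93,-6,40]])/1e3
top=np.array([[397,408],[511,387],[343,142],[458,122],[461,487],[482,484]])/4.5+[150,140]
side=np.array([[503,250],[522,180],[275,158],[302,98]])/3.7+[150,180]
def f(v,full):
    x,y,yaw=v[:3]; z,p=(v[3],v[4]) if full else (.107,np.radians(20))
    W=tw(K,x,y,z,yaw,p)
    return np.r_[(proj("top",W)-top).ravel(),(proj("side",W[:4])-side).ravel()]
for full in(0,1):
    r=least_squares(f,[.6,.1,.1]+([.107,.35] if full else []),args=(full,))
    print(full,r.x[:2],np.degrees(r.x[2]),r.x[3:],np.round(r.fun.reshape(-1,2),1).tolist())
    z,p=(r.x[3:] if full else (.107,np.radians(20)))
    print("fin",tw([[-.075,0,.026]],*r.x[:2],z,r.x[2],p))
# mat
for n in("top","side"):
    m=np.load(f"{n}_mat.npy").astype(np.uint8)
    M=proj
    g=np.array([[a,b,.004] for a in(-.1,.1) for b in(-.065,.065)])
    im=cv2.imread(f"pics/{n}0.png").max(2)
    d=((im<45)&(cv2.dilate(m,np.ones((9,9)))>0)).astype(np.uint8)
    print(n,m.sum(),d.sum())
    cs,_=cv2.findContours(d,0,2);cn=max(cs,key=cv2.contourArea)
    if n=="top":ct=cn[:,0].astype(float)
    else:cd=cn[:,0].astype(float)
def quad(v):
    c,s=np.cos(v[2]),np.sin(v[2]);a=np.array([[-.1,-.065],[.1,-.065],[.1,.065],[-.1,.065]])
    return np.c_[v[0]+c*a[:,0]-s*a[:,1],v[1]+s*a[:,0]+c*a[:,1],np.full(4,.004)]
def g(v,which):
    o=[]
    for n,c in(("top",ct),("side",cd)):
        if n in which:
            q=proj(n,quad(v)).astype(np.float32)
            o+=[cv2.pointPolygonTest(q,tuple(map(float,p)),True) for p in c]
    return np.array(o)
for w in(["top"],["side"],["top","side"]):
    r=least_squares(g,[.5,-.15,.15],args=(w,),diff_step=1e-3,loss="soft_l1");print(w,r.x[:2],np.degrees(r.x[2]),np.abs(r.fun).mean())
E
```

```text
0 [ 0.57957272 -0.02955281] 9.189981732810674 [] [[-0.8, 0.8], [0.8, 0.5], [-0.3, -0.5], [-1.0, -0.7], [-0.9, 1.1], [0.2, 0.7], [0.9, 0.1], [0.4, -1.3], [-0.9, -0.7], [-1.6, -1.9]]
fin [[ 0.45632399 -0.04949264  0.06262202]]
1 [ 0.57980242 -0.03037179] 9.043569380251542 [0.1042897  0.36334122] [[-0.3, 0.5], [1.2, 0.4], [0.3, -0.4], [-0.4, -0.5], [-0.5, 0.8], [0.6, 0.4], [0.6, 1.4], [0.1, 0.1], [-0.7, 0.0], [-1.4, -1.2]]
fin [[ 0.45714132 -0.04989502  0.058134  ]]
top 5256 5089
side 3004 2695
['top'] [ 0.51436516 -0.26627012] 14.731527211806682 1.3267794660551777
['side'] [ 0.49107312 -0.17503278] 2.5852416123852273 9.655282610485582
['top', 'side'] [ 0.51437388 -0.26738527] 14.063664353079005 1.5661667128706802
```

Run:
```python
from h import *
def quad(v):
    c,s=np.cos(v[2]),np.sin(v[2]);a=np.array([[-.1,-.065],[.1,-.065],[.1,.065],[-.1,.065]])
    return np.c_[v[0]+c*a[:,0]-s*a[:,1],v[1]+s*a[:,0]+c*a[:,1],np.full(4,.004)]
S=4
out=[]
K=np.array([[-54,28,28],[-54,-28,28],[54,-28,28],[54,28,28]])/1e3
F=np.array([[-93,6,40],[-93,-6,40],[-53,-6,40],[-53,6,40]])/1e3
for n,(r0,c0) in(("top",(150,180)),("side",(160,190))):
    im=cv2.imread(f"pics/{n}0.png")[r0:r0+140,c0:c0+220];im=cv2.resize(im,None,fx=3.5,fy=3.5)
    for v,col in(((.5144,-.2665,np.radians(14.5)),(0,0,255)),):
        cv2.polylines(im,[((proj(n,quad(v))-[c0,r0]+.5)*3.5).astype(int)],True,col)
    for k in(K,F):
        cv2.polylines(im,[((proj(n,tw(k,.5796,-.0298,.107,np.radians(9.2),np.radians(20)))-[c0,r0]+.5)*3.5).astype(int)],True,(255,0,0))
    cv2.imwrite(f"pics/ov_{n}.png",im)
m=proj("side",[[.5144,-.2665,.004]]);print(m, np.round(proj("top",quad((.5144,-.2665,np.radians(14.5))))))
```

```text
[[302.39450804 191.72904869]] [[395. 246.]
 [369. 160.]
 [313. 175.]
 [338. 263.]]
```

View pics/ov_top.png

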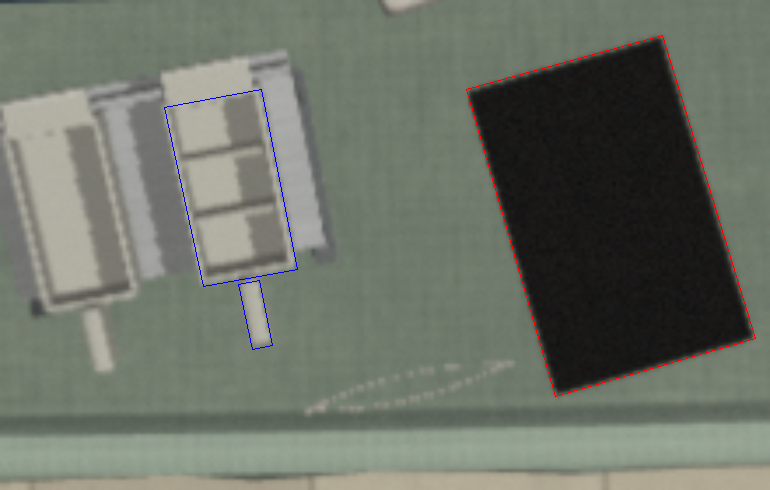

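View pics/ov_side.png

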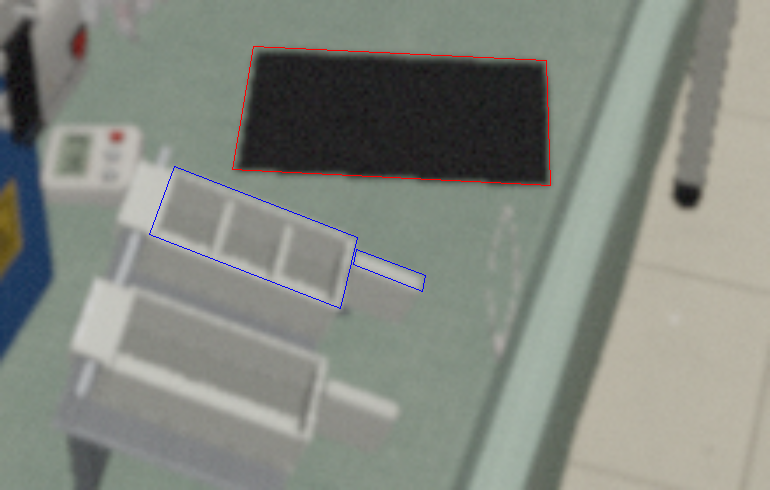

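>>> {"api": "arm_command", "payload": {"series": [[[20,40,0],-1,0],[[20,40,0],-1,0],[[20,40,0],-1,0],[[20,40,0],-1,0],[[20,40,0],-1,0],[[20,40,0],-1,0],[[20,40,0],-1,0],[[20,40,0],0,0],[[20,40,0],0,0],[[20,40,0],0,0]]}}

```text
time_s: 1.7
eef_pos: [0.3783, -0.1978, 0.239]
tool_rot: [0.997, 0.083, 0.0, 0.0]
wrist_force: [0.8, 0.2, -0.2]
finger_gap: 0.0441
```

>>> {"api": "arm_command", "payload": {"series": [[[20,40,-20],0,0],[[20,40,-20],0,0],[[20,40,-20],0,0],[[19,29,-20],0,0],[[0,0,-20],0,0],[[0,0,0],0,0],[[0,0,0],0,0],[[0,0,0],0,0],[[0,0,0],0,0],[[0,0,0],0,0]]}}

```text
time_s: 2.7
eef_pos: [0.4567, -0.051, 0.1395]
tool_rot: [0.997, 0.082, 0.001, 0.0]
wrist_force: [0.6, 0.4, 0.4]
finger_gap: 0.0438
```

>>> {"api": "arm_command", "payload": {"series": [[[0,1,-20],0,0],[[0,0,-20],0,0],[[0,0,-15],0,0],[[0,0,-5],0,0],[[0,0,0],0,0],[[0,0,0],0,0],[[0,0,0],0,0],[[0,0,0],0,0],[[0,0,0],0,0],[[0,0,0],0,0]]}}

```text
time_s: 3.7
eef_pos: [0.4566, -0.0493, 0.079]
tool_rot: [0.997, 0.083, 0.0, 0.0]
wrist_force: [0.0, -0.1, -0.5]
finger_gap: 0.0441
```

Run:
```python
from h import *
for n,(r0,c0) in(("top",(150,180)),("side",(180,190))):
    im=vision.grab_frame(n)[r0:r0+140,c0:c0+180];cv2.imwrite(f"pics/a_{n}.png",cv2.resize(im,None,fx=4,fy=4,interpolation=2))
print(robot.state()["eef_pos"])
```

```text
[ 0.45649989 -0.04931091  0.07885407]
```

View pics/a_side.png

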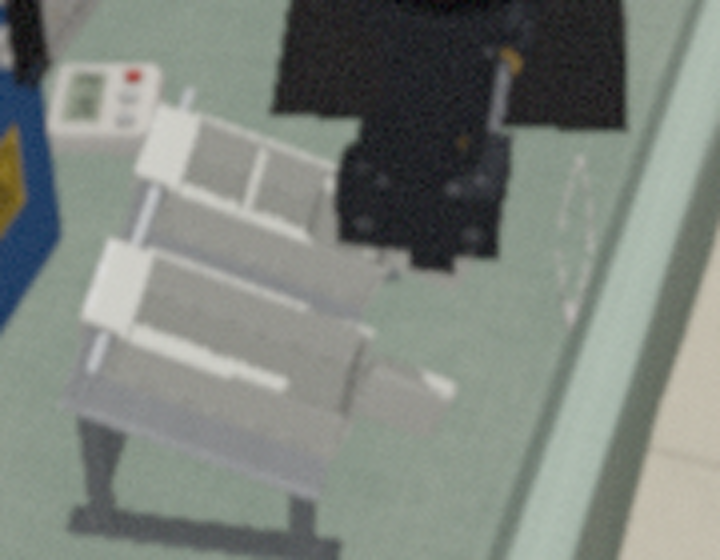

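View pics/a_top.png

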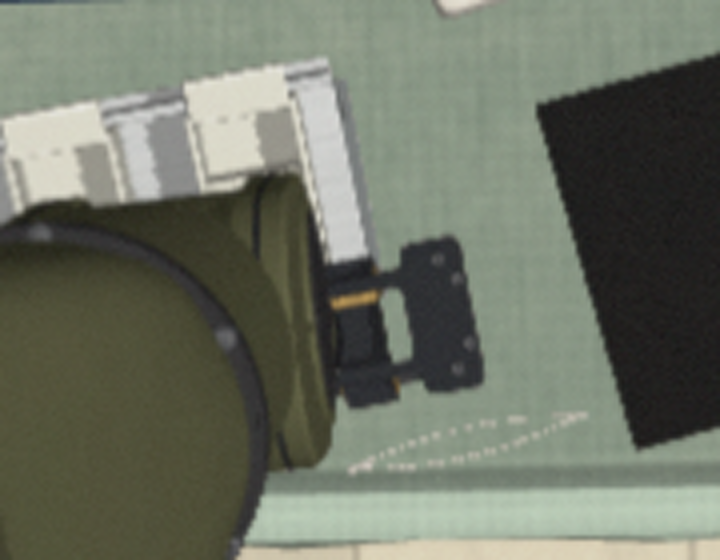

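The side view shows the gripper over the divided tray's fin and nothing disturbed. The top view shows the arm clear of the plain tray. Next I descend and close lightly.

>>> {"api": "arm_command", "payload": {"series": [[[0,0,-15],0,0],[[0,0,-15],0,0],[[0,0,-5],0,0],[[0,0,0],0,0],[[0,0,0],0,0.3],[[0,0,0],0,0.5],[[0,0,0],0,0.6],[[0,0,0],0,0.8],[[0,0,0],0,1],[[0,0,0],0,1]], "newtons": 3}}

```text
time_s: 4.8
eef_pos: [0.4566, -0.0493, 0.0439]
tool_rot: [0.997, 0.083, 0.0, 0.0]
wrist_force: [-1.3, -0.7, 1.7]
finger_gap: 0.012
```

>>> {"api": "arm_command", "payload": {"series": [[[0,0,0],0,1],[[0,0,0],0,1],[[0,0,0],0,1],[[0,0,0],0,1],[[0,0,0],0,1],[[0,0,0],0,1],[[0,0,0],0,1],[[0,0,0],0,1],[[0,0,0],0,1],[[0,0,0],0,1]]}}

```text
time_s: 5.8
eef_pos: [0.4564, -0.0493, 0.0437]
tool_rot: [0.997, 0.083, -0.0, 0.0]
wrist_force: [0.8, -0.0, 1.0]
finger_gap: 0.012
```

>>> {"api": "arm_command", "payload": {"series": [[[-1,0,3],0,1],[[-1,0,3],0,1],[[-1,-0.5,3],0,1],[[-1,0,3],0,1],[[-0.5,0,3],0,1],[[-0.5,-0.5,3],0,1],[[-0.5,0,3],0,1],[[-0.5,0,2],0,1],[[0,0,0],0,1],[[0,0,0],0,1]]}}

```text
time_s: 6.8
eef_pos: [0.4506, -0.0503, 0.0668]
tool_rot: [0.997, 0.083, 0.0, 0.0]
wrist_force: [-0.6, 0.1, -0.3]
finger_gap: 0.0119
```

Run:
```python
from h import *
for n,(r0,c0) in(("top",(150,180)),("side",(180,190))):
    im=vision.grab_frame(n)[r0:r0+140,c0:c0+180];cv2.imwrite(f"pics/b_{n}.png",cv2.resize(im,None,fx=4,fy=4,interpolation=2))
s=robot.state();print(s["eef_pos"],s["wrist_force"],s["finger_gap"])
```

```text
[ 0.4505572  -0.05033993  0.06667645] [0.17124897 0.41186223 0.31169467] 0.012005817064676431
```

View pics/b_side.png

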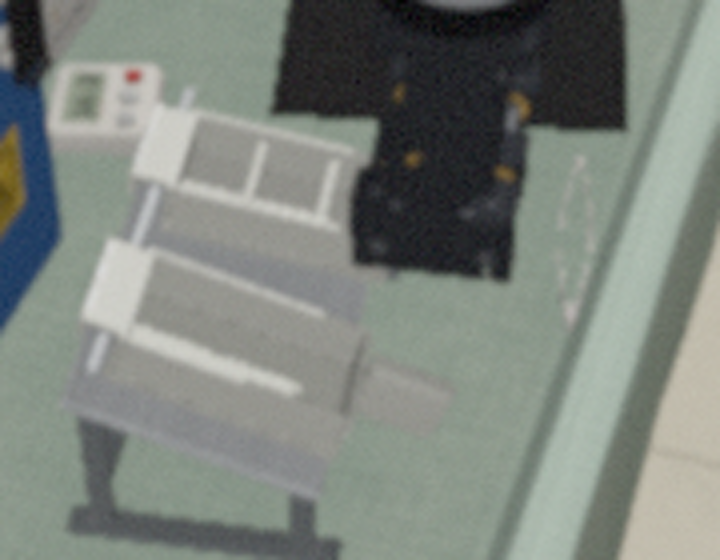

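View pics/b_top.png

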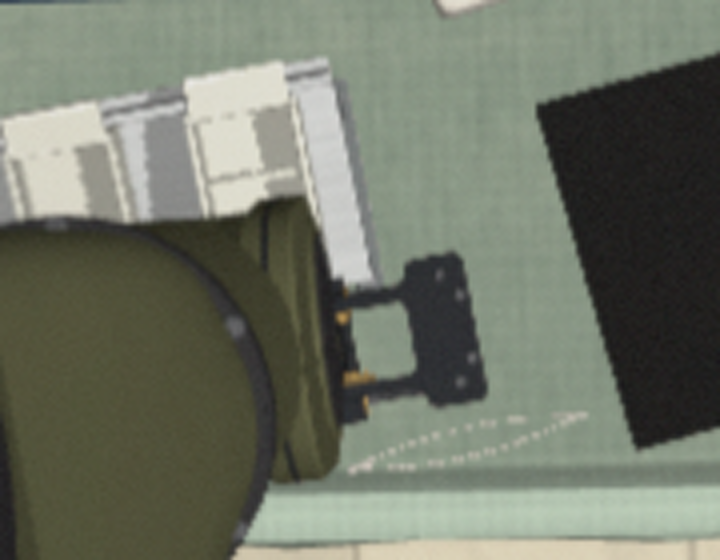

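The side view shows the tray at about half its tilt, with the lip edge unmoved on the ledge (about (165,140) in the zoom). I'll continue the arc.

>>> {"api": "arm_command", "payload": {"series": [[[-0.5,0,3],0,1],[[-0.5,0,3],0,1],[[-0.5,0,3],0,1],[[-0.5,0,3],0,1],[[0,0,3],0,1],[[0,0,3],0,1],[[0,0,3],0,1],[[0,0,2],0,1],[[0,0,0],0,1],[[0,0,0],0,1]]}}

```text
time_s: 7.9
eef_pos: [0.4486, -0.0503, 0.0898]
tool_rot: [0.997, 0.083, 0.0, 0.0]
wrist_force: [0.5, 0.3, -0.9]
finger_gap: 0.0121
```

Run:
```python
from h import *
K=np.array([[-54,28,28],[-54,-28,28],[54,-28,28],[54,28,28],[72,25,28],[72,-25,28]])/1e3
for n,(r0,c0) in(("top",(150,180)),("side",(180,190))):
    im=vision.grab_frame(n)[r0:r0+140,c0:c0+180];im=cv2.resize(im,None,fx=4,fy=4,interpolation=2);cv2.imwrite(f"pics/c_{n}.png",im)
    W=tw(K,.5796,-.0298,.1078,np.radians(9.2),0)
    q=((proj(n,W)-[c0,r0]+.5)*4).astype(int)
    cv2.polylines(im,[q[:4]],True,(255,0,0));cv2.polylines(im,[q[4:]],True,(0,0,255));cv2.imwrite(f"pics/cv_{n}.png",im)
s=robot.state();print(s["eef_pos"],s["wrist_force"],s["finger_gap"])
```

```text
[ 0.44863458 -0.05027899  0.08969876] [ 0.22178995  0.78571719 -0.80655096] 0.011773187587036361
```

View pics/cv_side.png

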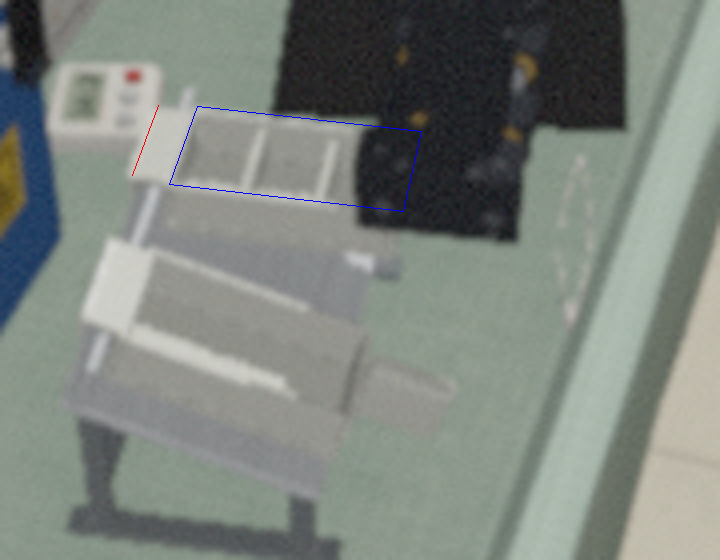

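View pics/c_side.png

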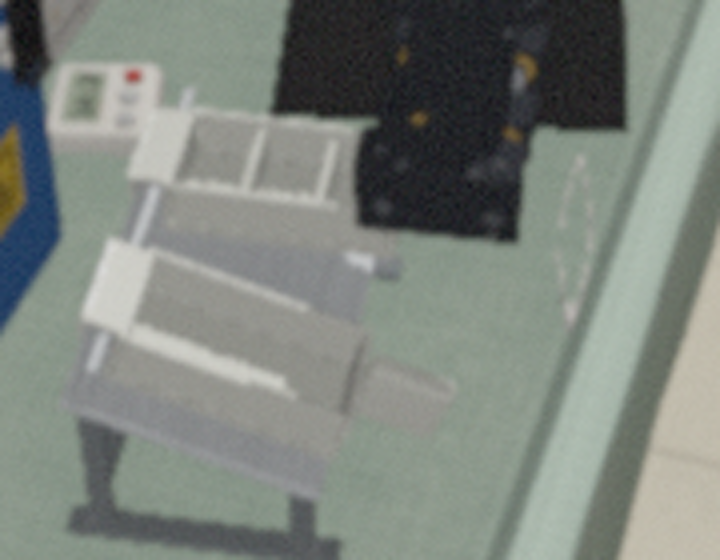

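View pics/cv_top.png

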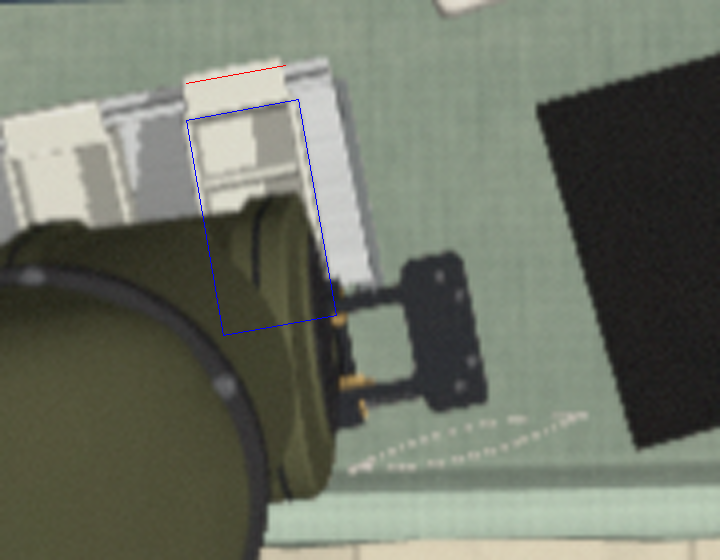

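The tray is within about 1° of level and the lip is still on the ledge. I'll raise it 2 mm more, then firm the grip while the lip is still supported.

>>> {"api": "arm_command", "payload": {"series": [[[0,0,1],0,1],[[0,0,1],0,1],[[0,0,0],0,1],[[0,0,0],0,1],[[0,0,0],0,1],[[0,0,0],0,1],[[0,0,0],0,1],[[0,0,0],0,1],[[0,0,0],0,1],[[0,0,0],0,1]]}}

```text
time_s: 9.0
eef_pos: [0.4484, -0.0503, 0.0917]
tool_rot: [0.997, 0.083, -0.0, 0.0]
wrist_force: [-0.1, -0.6, -0.3]
finger_gap: 0.0123
```

>>> {"api": "arm_command", "payload": {"series": [[[0,0,0],0,1],[[0,0,0],0,1],[[0,0,0],0,1],[[0,0,0],0,1],[[0,0,0],0,1],[[0,0,0],0,1],[[0,0,0],0,1],[[0,0,0],0,1],[[0,0,0],0,1],[[0,0,0],0,1]], "newtons": 45}}

```text
time_s: 10.0
eef_pos: [0.4484, -0.0503, 0.0917]
tool_rot: [0.997, 0.083, -0.0, 0.0]
wrist_force: [-0.2, 0.6, -0.5]
finger_gap: 0.0112
```

Run:
```python
from h import *
for n,(r0,c0) in(("side",(180,190)),):
    im=vision.grab_frame(n)[r0:r0+140,c0:c0+180];im=cv2.resize(im,None,fx=4,fy=4,interpolation=2);cv2.imwrite(f"pics/d_{n}.png",im)
s=robot.state();print(s["eef_pos"],s["wrist_force"],s["finger_gap"])
```

```text
[ 0.4484216  -0.0502945   0.09174113] [ 0.83683364  0.02198611 -0.77002066] 0.011764452767609441
```

View pics/d_side.png

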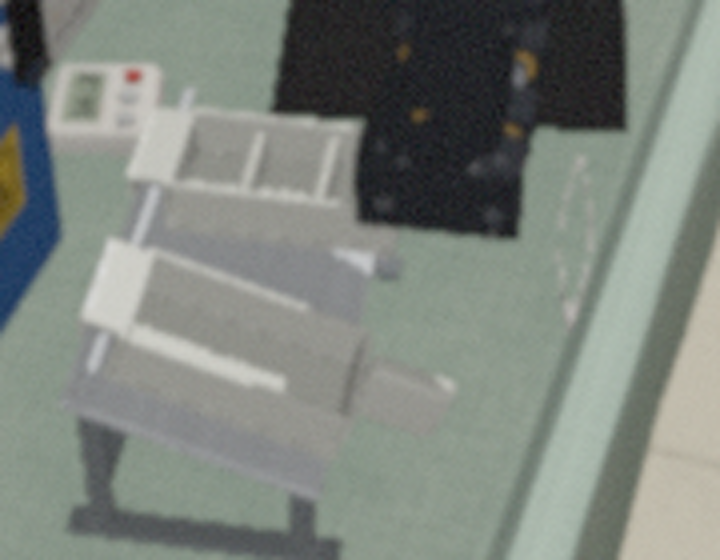

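The tray is level, the lip is on the ledge and the grip is firm. Now I lift straight up.

>>> {"api": "arm_command", "payload": {"series": [[[0,0,3],0,1],[[0,0,5],0,1],[[0,0,5],0,1],[[0,0,7],0,1],[[0,0,10],0,1],[[0,0,10],0,1],[[0,0,10],0,1],[[0,0,5],0,1],[[0,0,0],0,1],[[0,0,0],0,1]]}}

```text
time_s: 11.05
eef_pos: [0.4484, -0.0503, 0.1468]
tool_rot: [0.997, 0.083, 0.0, 0.0]
wrist_force: [1.1, 0.0, -1.1]
finger_gap: 0.0119
```

Run:
```python
from h import *
for n,(r0,c0) in(("side",(150,190)),):
    im=vision.grab_frame(n)[r0:r0+140,c0:c0+180];im=cv2.resize(im,None,fx=4,fy=4,interpolation=2);cv2.imwrite(f"pics/e_{n}.png",im)
s=robot.state();print(s["eef_pos"],s["wrist_force"],s["finger_gap"])
p=s["eef_pos"]
m=np.array([.5144,-.2665]);a=np.radians(14.5)
g=m-.075*np.array([np.cos(a),np.sin(a)]);print("target",g,"delta",(g-p[:2])*1e3)
```

```text
[ 0.44824844 -0.05031135  0.14655676] [ 0.03056603 -0.08708055 -1.29633577] 0.011673790090634087
target [ 0.44178893 -0.2852785 ] delta [  -6.45951124 -234.96715077]
```

View pics/e_side.png

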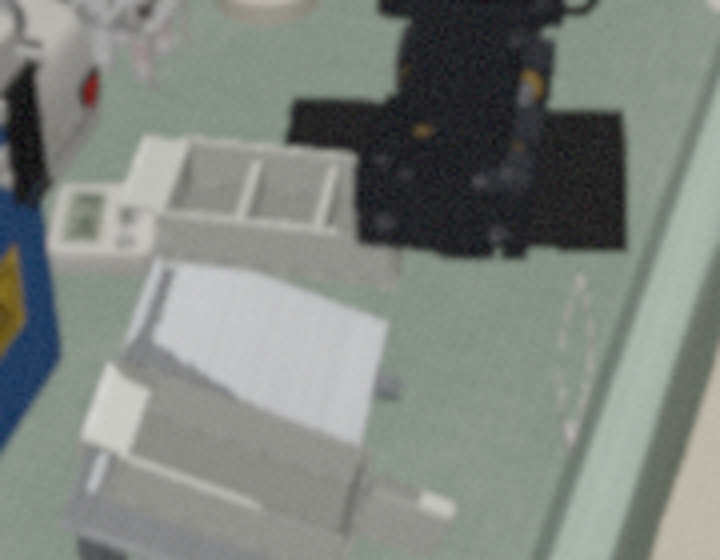

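The tray hangs level and clear of the ledge, and the plain tray is undisturbed. I'll carry it to above the mat.

>>> {"api": "arm_command", "payload": {"series": [[[0,-8,0],0,1],[[-1,-18,0],0.5,1],[[-1,-28,0],0.5,1],[[-1,-32,0],1,1],[[-1,-35,0],1,1],[[-1,-35,0],1,1],[[-1,-32,0],1,1],[[-0.5,-27,0],0,1],[[0,-14,0],0,1],[[0,-6,0],0,1]]}}

```text
time_s: 12.1
eef_pos: [0.4412, -0.2869, 0.1463]
tool_rot: [0.992, 0.125, -0.0, 0.0]
wrist_force: [-0.7, 0.6, -0.6]
finger_gap: 0.0114
```

>>> {"api": "arm_command", "payload": {"series": [[[0,0,-10],0,1],[[0,0,-20],0,1],[[0,0,-20],0,1],[[0,0,-20],0,1],[[0,0,-20],0,1],[[0,0,-10],0,1],[[0,0,-5],0,1],[[0,0,0],0,1],[[0,0,0],0,1],[[0,0,0],0,1]]}}

```text
time_s: 13.1
eef_pos: [0.4424, -0.2855, 0.0425]
tool_rot: [0.992, 0.126, 0.001, 0.0]
wrist_force: [0.0, 0.4, -0.3]
finger_gap: 0.0116
```

Run:
```python
from h import *
s=robot.state();print(s["eef_pos"],s["wrist_force"],s["finger_gap"],s["tool_rot"])
p=s["eef_pos"];yaw=2*np.arctan2(s["tool_rot"][1],s["tool_rot"][0]);print(np.degrees(yaw))
K=np.array([[-54,28,28],[-54,-28,28],[54,-28,28],[54,28,28],[72,25,28],[72,-25,28]])/1e3
d=.1325;
for n,(r0,c0) in(("top",(130,250)),("side",(120,200))):
    im=vision.grab_frame(n)[r0:r0+140,c0:c0+180];im=cv2.resize(im,None,fx=4,fy=4,interpolation=2)
    cv2.imwrite(f"pics/f0_{n}.png",im)
    W=tw(K,p[0]+d*np.cos(yaw),p[1]+d*np.sin(yaw),p[2]+.018,yaw,0)
    q=((proj(n,W)-[c0,r0]+.5)*4).astype(int)
    cv2.polylines(im,[q[:4]],True,(255,0,0));cv2.polylines(im,[q[4:]],True,(0,0,255));cv2.imwrite(f"pics/f_{n}.png",im)
```

```text
[ 0.4424141  -0.28548082  0.04248351] [ 0.03018326  0.39540677 -0.2549232 ] 0.011643478741784882 [9.92015553e-01 1.26113453e-01 6.12979637e-04 4.05143082e-04]
14.490125603603959
```

View pics/f_side.png

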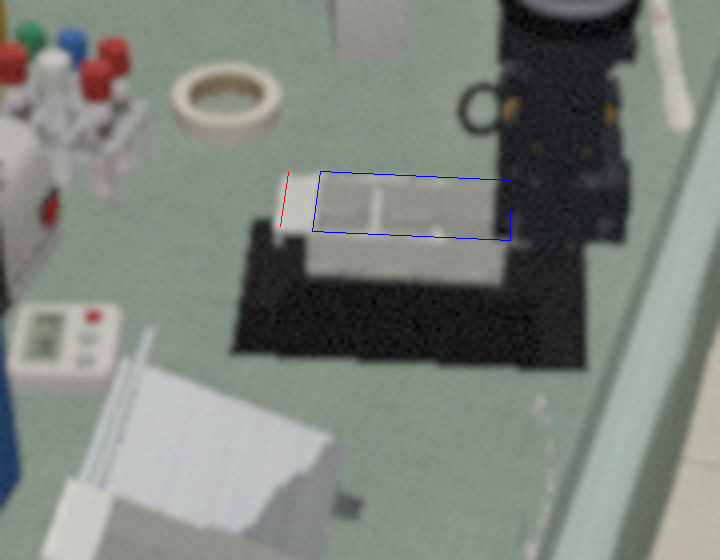

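View pics/f_top.png

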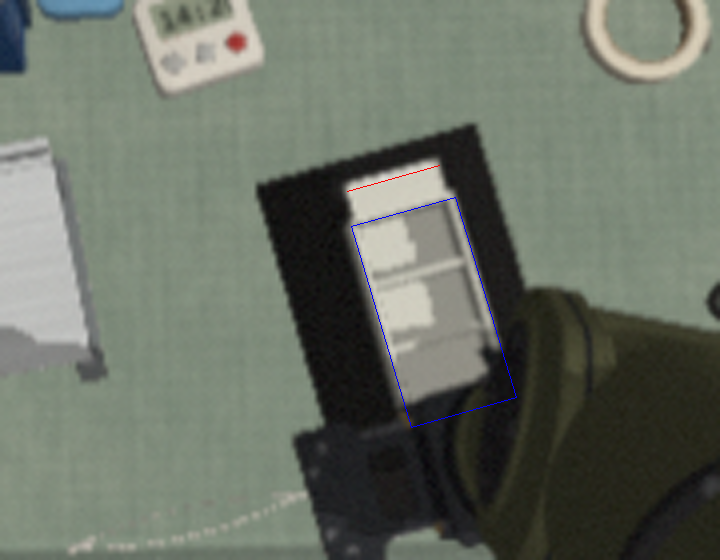

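Over the mat, level and centred to within a couple of mm. I'll descend to just above contact.

>>> {"api": "arm_command", "payload": {"series": [[[-1,0,-5],0,1],[[-1,0,-8],0,1],[[0,0,-8],0,1],[[0,0,-3],0,1],[[0,0,-2],0,1],[[0,0,-1],0,1],[[0,0,-1],0,1],[[0,0,0],0,1],[[0,0,0],0,1],[[0,0,0],0,1]]}}

```text
time_s: 14.2
eef_pos: [0.44, -0.2854, 0.0139]
tool_rot: [0.992, 0.126, 0.0, 0.0]
wrist_force: [-0.5, -0.1, -1.3]
finger_gap: 0.0119
```

Run:
```python
from h import *
for n,(r0,c0) in(("side",(120,200)),):
    im=vision.grab_frame(n)[r0:r0+140,c0:c0+180];im=cv2.resize(im,None,fx=4,fy=4,interpolation=2)
    cv2.imwrite(f"pics/g_{n}.png",im)
s=robot.state();print(s["eef_pos"],s["wrist_force"],s["wrist_torque"],s["finger_gap"])
```

```text
[ 0.44001681 -0.2853478   0.01388077] [-0.42177873  0.59277894 -0.93076753] [0.01454713 0.06502771 0.01804552] 0.011687909595728822
```

View pics/g_side.png

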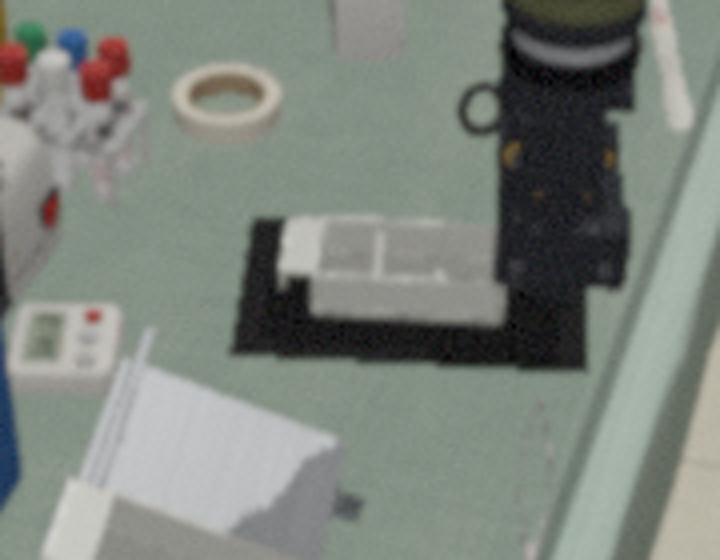

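>>> {"api": "arm_command", "payload": {"series": [[[0,0,-0.5],0,1],[[0,0,0],0,1],[[0,0,-0.5],0,1],[[0,0,0],0,1],[[0,0,-0.5],0,1],[[0,0,0],0,1],[[0,0,-0.5],0,1],[[0,0,0],0,1],[[0,0,0],0,1],[[0,0,0],0,1]]}}

```text
time_s: 15.25
eef_pos: [0.4398, -0.2854, 0.0126]
tool_rot: [0.992, 0.126, 0.0, 0.0]
wrist_force: [-1.5, 0.7, 10.0]
finger_gap: 0.0115
```

Run:
```python
from h import *
for i in range(4):
    vision.grab_frame("side");s=robot.state();print(s["eef_pos"][2],s["wrist_force"],s["wrist_torque"])
```

```text
0.012595263594226629 [-0.964627    1.53789104 10.06240564] [0.23123782 0.16119263 0.0462827 ]
0.012599762293370037 [-1.666566    0.85781325  9.06307703] [ 0.22320549  0.13753913 -0.05682588]
0.012593741171480106 [-1.25463153  0.78049085  8.53547562] [0.22585706 0.17055001 0.0192582 ]
0.012603524533194493 [-1.75513785 -0.39019804  9.22509456] [0.2395946  0.17843176 0.01786441]
```

On the mat with about 9 N of contact. I'll back off slightly, soften the grip so the tray settles flat, then open.

>>> {"api": "arm_command", "payload": {"series": [[[0,0,0.5],0,1],[[0,0,0.3],0,1],[[0,0,0],0,1],[[0,0,0],0,1],[[0,0,0],0,1],[[0,0,0],0,1],[[0,0,0],0,1],[[0,0,0],0,1],[[0,0,0],0,1],[[0,0,0],0,1]], "newtons": 3}}

```text
time_s: 16.45
eef_pos: [0.4398, -0.2854, 0.0125]
tool_rot: [0.992, 0.126, -0.0, 0.0]
wrist_force: [-1.1, 0.2, 3.5]
finger_gap: 0.012
```

>>> {"api": "arm_command", "payload": {"series": [[[0,0,0],0,0.7],[[0,0,0],0,0.6],[[0,0,0],0,0.4],[[0,0,0],0,0.2],[[0,0,0],0,0],[[0,0,0],0,0],[[0,0,0],0,0],[[0,0,0],0,0],[[0,0,0],0,0],[[0,0,0],0,0]]}}

```text
time_s: 17.45
eef_pos: [0.4399, -0.2853, 0.0126]
tool_rot: [0.992, 0.126, 0.0, 0.0]
wrist_force: [0.8, -0.4, 1.0]
finger_gap: 0.044
```

>>> {"api": "arm_command", "payload": {"series": [[[0,0,5],0,0],[[0,0,10],0,0],[[0,0,15],0,0],[[0,0,20],0,0],[[0,0,30],0,0],[[0,0,30],0,0],[[0,-10,30],0,0],[[0,-30,20],0,0],[[-10,-30,0],0,0],[[-10,-30,0],0,0]]}}

```text
time_s: 18.45
eef_pos: [0.4201, -0.3866, 0.1746]
tool_rot: [0.992, 0.126, 0.001, 0.001]
wrist_force: [0.3, -0.4, 0.1]
finger_gap: 0.0439
```

>>> {"api": "arm_command", "payload": {"series": [[[-10,-30,0],0,0],[[-15,-35,0],0,0],[[-20,-35,0],0,0],[[-20,-35,0],0,0],[[-20,-35,0],0,0],[[-20,-35,0],0,0],[[-20,-20,0],0,0],[[0,0,0],0,0],[[0,0,0],0,0],[[0,0,0],0,0]]}}

```text
time_s: 19.45
eef_pos: [0.2967, -0.6087, 0.173]
tool_rot: [0.992, 0.127, 0.001, -0.0]
wrist_force: [0.4, 0.3, -0.4]
finger_gap: 0.0442
```

Run:
```python
from h import *
def quad(v):
    c,s=np.cos(v[2]),np.sin(v[2]);a=np.array([[-.1,-.065],[.1,-.065],[.1,.065],[-.1,.065]])
    return np.c_[v[0]+c*a[:,0]-s*a[:,1],v[1]+s*a[:,0]+c*a[:,1],np.full(4,.004)]
K=np.array([[-54,28,28],[-54,-28,28],[54,-28,28],[54,28,28],[72,25,28],[72,-25,28]])/1e3
a=np.radians(14.5)
for n,(r0,c0) in(("top",(140,170)),("side",(120,180))):
    im=vision.grab_frame(n)[r0:r0+160,c0:c0+240];im=cv2.resize(im,None,fx=3.3,fy=3.3,interpolation=2)
    cv2.imwrite(f"pics/z0_{n}.png",im)
    W=tw(K,.5144+.0575*np.cos(a),-.2665+.0575*np.sin(a),.029,a,0)
    q=((proj(n,W)-[c0,r0]+.5)*3.3).astype(int)
    cv2.polylines(im,[q[:4]],True,(255,0,0));cv2.polylines(im,[q[4:]],True,(0,0,255));cv2.imwrite(f"pics/z_{n}.png",im)
s=robot.state();print(s["time_s"],s["eef_pos"],s["wrist_force"])
```

```text
19.55 [ 0.29679264 -0.60881813  0.17294512] [ 0.04873107 -0.38511159  0.38589534]
```

View pics/z_side.png

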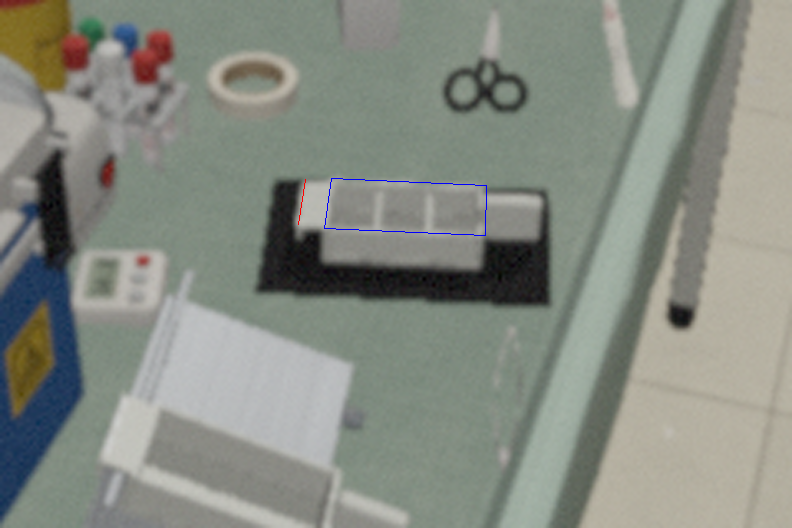

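View pics/z_top.png

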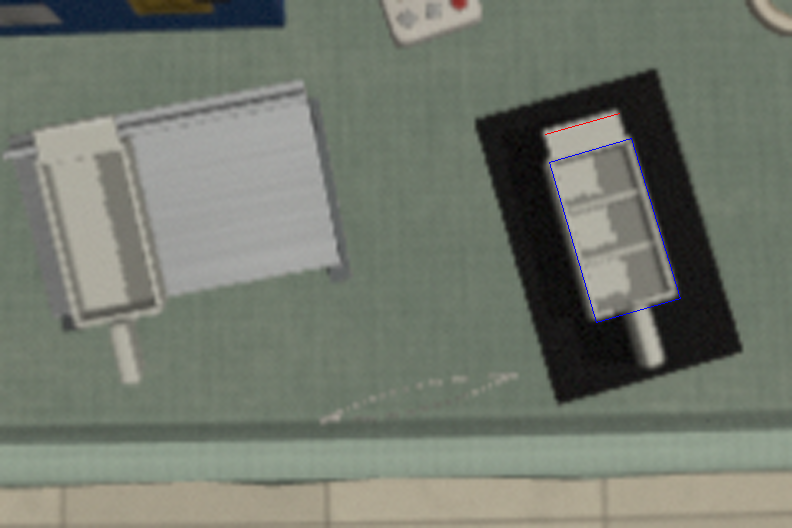

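The tray lies flat in the middle of the mat, within about 2 mm of the predicted outline in the top view. The plain tray hangs unmoved on the stand, and the arm is clear.

```bash
python3 -c "
from bench import robot
print(robot.finish_job())"
```

```text
the job is handed in; nothing more can be done
None
```

The divided tray is flat and right way up in the middle of the mat. The plain tray still hangs on the stand, and I handed the job in at about 19.6 s.

**How it went:** I gripped the fin at 3 N so it could pivot in the pads, and swung it up an arc about the ledge until the tray was level with its lip still on the ledge. Then I gripped at 45 N, lifted it straight up, carried it over the mat and lowered it. It touched down at about 9–10 N, and I softened the grip before letting go.

**Last checks:**
- **Position:** in the top view the tray matches the outline predicted for the mat centre to about 2 mm.
- **Robot clear:** the arm is well away, and the wrist force reads about zero.
- **Disagreements:** side-view overlays sat about 1–2 px off (a few mm), roughly as large as the calibration error. Before the last 2 mm of the tilt, the two rim edges gave tilts of about 1.5° and 0.1°, so I judged "level" to within about 1°.

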